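# Fit the index plate on the sample divider drive

### The arm

A 7-joint arm with a two-finger parallel gripper is mounted at the origin on a cart in front of the work surface, level with it; the furniture and walls round the work are solid. World frame = base frame: x ahead of the robot, y to its left, z up, the work surface at z = 0. Lengths are in m, angles in rad, forces in N, time in s.
With the tool pointing down it reaches from about 0.425 to 0.8 m from the base axis. Payload 8.3 kg.
Tool frame: the origin (TCP) lies between the finger pads; the fingertips stand ahead of it and the grasp point (between the pads) lies 8 mm behind it (arm.tcp_to_tips is the z of the fingertips in the tool frame, in m); z points along the fingers, y is the line along which they close (so a half turn about z gives the same grasp; the last joint's range is limited). The gripper opens to 85 mm and grips with 20 to 120 N. Pads are 22 mm wide; open, the fingers measure 114 mm over their backs; the gripper's body (76 mm by 85 mm) begins 54 mm behind the grasp point. The pads swing forward as they close: fully open they stand 13 mm farther back than shut.
Start: joints at [-1.287, 0.383, 0.016, 1.37, -0.006, 1.388, -0.046], TCP at [0.212, 0.588, 0.242] pointing down, gripper open.
Joint ranges: [-2.95, 2.95], [-0.25, 2.06], [-1.52, 1.56], [0.18, 2.33], [-1.44, 4.58], [0.02, 2.06], [-3.01, 3.01]. Speed limits (rad/s): [2.39, 2.39, 3.01, 3.01, 3.14, 3.14, 3.14].

### API

Orientations are given as a unit quaternion [x, y, z, w].
In Python, from rig import arm gives the robot as it stands. The module is installed in compiled form; this text tells all that it offers.
- The arm moves only by the shell command python3 -m pendant 'ROWS' [FORCE]. ROWS is JSON, a list that holds one entry, the list of rows, each a list of 5 numbers: the shift along the tool's x, y, z in mm, then the turn about the tool's z in rad, then the closure, from 0 (fully open) to 1 (shut). In form: [[[dx, dy, dz, spin, claw], ...]]. A call has 1 to 20 rows; each row shifts and turns the commanded pose from where the row before left it, along the tool's axes as they then stand; what a row does not reach is not made up. A row lasts 1/10 s, in which the tool goes at most 50 mm and 8.59 degrees, less where a joint would pass 70% of its speed; a pose out of reach is approached as far as the arm can. A call with a gripper value outside its range is refused whole. The fingers move at their own pace and stop on an object; FORCE is the grip in N (left out, the last holds). Time passes only in rows, so rows that do not move let the fingers close. It gives the time, the measured TCP pose, the force, the opening and the grip force at its end, in the units of the state.
- arm.state(): the state, without advancing time (a new reading comes with each control period).
- arm.get_image(name): name is "side" or "top"; returns the picture (420x560x3 uint8, red, green, blue); there is no depth.
- arm.calibration(name): a dict with "vertical_fov" (degrees; the focal length in pixels is half the picture's height over the tangent of half this angle, whatever the lens; pixels are square), "cx", "cy" (the principal point, pixels), "origin" and "rotation" of the camera in the world. Camera axes: x right, y down, z forward; pixel columns grow to the right and rows downward; lengths in m; the calibration is good to about 2 mm. A picture is of the moment at which its call begins. calibration takes no time and is no camera call.
- arm.job_done(): hands the job in; it is judged then, once.
Trained networks look in the newest picture that a camera, given by its name, has taken for a name from the list of things; names that differ only in an ending like _2 or _b are one class to them, and where a whole thing is asked for, a point or a joint stands for the part that bears it (a point fixed in the world has none). Each returns a list of dicts, best first, with "confidence" (0 to 1); they miss things now and then, are a little off and sometimes report something else, mostly with a low value. They report only what shows in the picture. A call takes as long as a camera call.
- arm.cut_out(camera, target): "mask" (420x560 bool, what is visible of it) and "xy" ([column, row] in pixels, amid what is visible of it).
- arm.pinpoint(camera, target): "xy" ([column, row] in pixels: a listed point, or the origin of a listed thing).
The state is a dict: "t": time; "joint_positions": joint angles; "joint_velocities": joint speeds; "joint_torque": joint torques, N m; "eef_pos": TCP position; "orientation": TCP orientation; "force": force on the tool from outside, world axes, zero at the start; "moment": the same for the moment, N m; "gripper_width": opening from 0.0 (shut) to 1.0 (fully open); "grip_force": force on a finger pad.
Only numpy, scipy, OpenCV 4.12 (cv2) and the standard library are available. Lean on these libraries where they do the work, as an engineer would, in place of code of your own. Each camera call takes 0.05 s, during which the arm holds its last target. There are 200 camera calls.

### The job

Fit the round slotted index plate onto the drive of the sample divider: lower it over the central shaft, turn it gently until the drive pin drops into one of its slots, and leave it lying flat and fully home on the flange. Do not force it, and leave the other loose things where they stand.

Things in the scene. Friction and masses are not known exactly. Their poses are not given: they have to be found in the camera images.
- index_plate: Loose bare-metal index plate, about 0.3 kg: a disc 124 mm in diameter, 8 mm thick, with a grip hub on top. Starts flat on the worktop, hub up. Origin: centre of its underside; z up. A bore runs through the middle, 15 mm in the hub, 17 mm in the disc.
- hub_top (a point): Centre of the top of the plate's hub, 32 mm above the plate's underside. The hub is a block 44 mm along the plate's x, 26 mm along its y, 24 mm tall above the disc: grip its two long flat sides, fingers closing along the plate's y. Axes as the plate's.
- slot (a point): Middle of one of the plate's six equal through slots (every 60 degrees round the bore; this one on the plate's +x axis), at the underside. Each is 11 mm wide and reaches from 30 to 43 mm from the plate's centre. Any slot may take the pin.
- drive: Fixed drive of a rotary sample divider: a low white housing 150 x 140 mm, top at 36 mm, a raised ring to 40 mm, then a bare-metal flange 92 mm in diameter whose top (46 mm) carries the plate. Origin: centre of its underside; z up; front panel on its -x side. The flange is geared: it stays put while the plate slides on it, and yields only above about 0.3 N m.
- shaft_tip (a point): Tip of the vertical steel shaft in the middle of the drive, 85 mm above the drive's underside. The shaft is 14 mm in diameter up to 74 mm, then a cone narrows to 6 mm at the tip.
- seat (a point): Point on the shaft axis at the flange's top; the plate is home when the centre of its underside is here. One upright drive pin stands on the flange: 8 mm diameter, tapered over its last 3 mm, 36 mm from the shaft axis, 11 mm tall. It may stand at any angle about the shaft and this angle is not reported: see it with a camera or feel for it. More than 50 N between plate and drive is forcing.
- tin_small: Bystander: closed round metal tin, 64 mm wide and 30 mm tall, stands behind the drive. Origin: centre of its underside.
- cup: Bystander: white plastic cup, 66 mm wide and 74 mm tall, stands to the left of the drive. Origin: centre of its underside.
- crucible_a: Bystander: small white porcelain crucible, 48 mm wide and 36 mm tall, stands beyond the plate on the right. Origin: centre of its underside.

How it is judged:
By the outcome, as a careful person would: the job done as asked, in the order asked, and still so for the second after the job is handed in, with the robot touching nothing.
It also fails if it takes over 67 s, if anything falls off the work surface, if the arm or the gripper's body presses on something with over 40 N, if the wrist force passes 120 N, or if a joint passes its speed limit or range.

## Working session

There is one attempt and no reset: what is moved stays moved. The work goes in short steps, Python scripts to look and compute and a shell command to move; the robot and the scene stay as the last step left them, time stands still between calls to the robot, and variables do not carry over. Pictures are saved under pics/ and viewed, at most 10 in all, crops included, and the job is handed in when it is done.

```bash
mkdir -p pics; cat > h.py <<'E'
import numpy as np, cv2
from rig import arm
from scipy.spatial.transform import Rotation as R
def ray(cam,xy):
    c=arm.calibration(cam); f=210/np.tan(np.radians(c["vertical_fov"])/2)
    d=np.array([(xy[0]-c["cx"])/f,(xy[1]-c["cy"])/f,1]); return np.array(c["origin"]),np.array(c["rotation"])@d
def at(cam,xy,z):
    o,d=ray(cam,xy); return o+d*(z-o[2])/d[2]
def proj(cam,p):
    c=arm.calibration(cam); f=210/np.tan(np.radians(c["vertical_fov"])/2)
    q=np.array(c["rotation"]).T@(np.array(p)-c["origin"]); return q[:2]/q[2]*f+[c["cx"],c["cy"]]
def save(cam,n):
    im=arm.get_image(cam); cv2.imwrite("pics/"+n,im[:,:,::-1]); return im
E
python3 - <<'E'
from h import *
np.set_printoptions(precision=4,suppress=True)
for c in("top","side"):
    save(c,c+"0.png"); k=arm.calibration(c); print(c,k)
    for t,z in(("index_plate",0),("hub_top",.032),("slot",0),("drive",0),("shaft_tip",.085),("seat",.046),("tin_small",0),("cup",0),("crucible_a",0)):
        for r in arm.pinpoint(c,t)[:2]: print(c,t,round(r["confidence"],2),np.array(r["xy"]),at(c,r["xy"],z))
s=arm.state(); print(s["t"],s["eef_pos"],R.from_quat(s["orientation"]).as_matrix(),s["force"],arm.tcp_to_tips)
a=cv2.imread("pics/top0.png");b=cv2.imread("pics/side0.png");
E
```

```text
top {'vertical_fov': 42.971306444083154, 'cx': 279.0448837642182, 'cy': 210.72176163050725, 'origin': array([ 0.3069, -0.0661,  1.3503]), 'rotation': array([-0.6938,  0.7139, -0.0621,  0.0711])}Traceback (most recent call last):
  File "<stdin>", line 6, in <module>
  File "h.py", line 8, in at
    o,d=ray(cam,xy); return o+d*(z-o[2])/d[2]
        ~~~^^^^^^^^
  File "h.py", line 6, in ray
    d=np.array([(xy[0]-c["cx"])/f,(xy[1]-c["cy"])/f,1]); return np.array(c["origin"]),np.array(c["rotation"])@d
                                                                                      ~~~~~~~~~~~~~~~~~~~~~~~^~
ValueError: matmul: Input operand 1 has a mismatch in its core dimension 0, with gufunc signature (n?,k),(k,m?)->(n?,m?) (size 3 is different from 4)
```

View pics/top0.png

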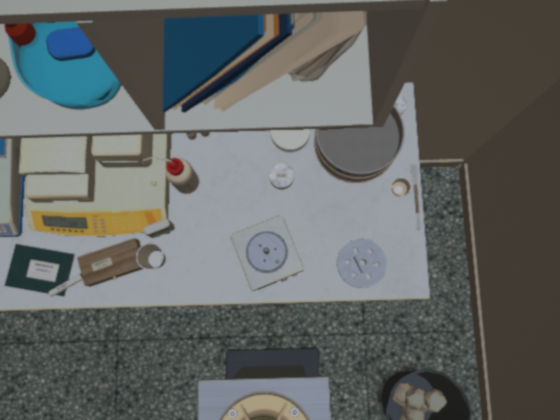

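The top view shows the drive around (267,252), the plate around (361,263), the cup near (150,257) and the crucible near (400,187). The rotation comes as a quaternion, so I'll fix the helper.

```bash
sed -i 's/np.array(c\["rotation"\])/R.from_quat(c["rotation"]).as_matrix()/' h.py
python3 - <<'E'
from h import *
np.set_printoptions(precision=4,suppress=True)
for c in("top","side"):
    im=save(c,c+"1.png"); k=arm.calibration(c); print(c,k["origin"],R.from_quat(k["rotation"]).as_matrix().ravel(),k["vertical_fov"])
    for t,z in(("index_plate",0),("hub_top",.032),("slot",0),("drive",0),("shaft_tip",.085),("seat",.046),("tin_small",0),("cup",0),("crucible_a",0)):
        for r in arm.pinpoint(c,t)[:2]: print(c,t,round(r["confidence"],2),np.array(r["xy"]),at(c,r["xy"],z))
    if c=="top": cv2.imwrite("pics/crop1.png",cv2.resize(im[195:305,220:400,::-1],(800,489),interpolation=cv2.INTER_CUBIC))
s=arm.state(); print(s["t"],s["eef_pos"],R.from_quat(s["orientation"]).as_matrix(),s["force"],arm.tcp_to_tips, proj("top",s["eef_pos"]))
E
```

```text
top [ 0.3069 -0.0661  1.3503] [-0.0271 -0.9819  0.1877 -0.9995  0.0295  0.01   -0.0154 -0.1873 -0.9822] 42.971306444083154
top index_plate 0.75 [359.7 264.2] [ 0.4216 -0.2519  0.    ]
top hub_top 0.89 [360.4 263. ] [ 0.4218 -0.2494  0.032 ]
top hub_top 0.58 [359.2 265.4] [ 0.416  -0.2461  0.032 ]
top slot 0.82 [353.6 251.3] [ 0.4547 -0.2383  0.    ]
top drive 0.68 [266.1 251.7] [ 0.46   -0.0165  0.    ]
top drive 0.62 [399.2 189.9] [ 0.6105 -0.3645  0.    ]
top shaft_tip 0.82 [266.2 251.9] [ 0.4499 -0.0199  0.085 ]
top seat 0.93 [267.4 248. ] [ 0.4639 -0.0216  0.046 ]
top seat 0.47 [155.9 259.5] [0.4434 0.2528 0.046 ]
top tin_small 0.58 [278.6 181. ] [ 0.6438 -0.0532  0.    ]
top cup 0.82 [157.9 256.5] [0.4557 0.2591 0.    ]
top crucible_a 0.6 [400.1 191.2] [ 0.607  -0.3666  0.    ]
side [ 0.2138 -0.5709  1.2273] [ 0.8424 -0.4774  0.2498 -0.5388 -0.7451  0.3932 -0.0016 -0.4658 -0.8849] 48.65290078395219
side index_plate 0.7 [281.1 295. ] [ 0.4189 -0.2625  0.    ]
side hub_top 0.65 [284.  283.1] [ 0.4377 -0.2473  0.032 ]
side slot 0.93 [290.8 281.3] [ 0.4623 -0.2444  0.    ]
side slot 0.37 [309.5 196. ] [ 0.6568 -0.0513  0.    ]
side drive 0.95 [247.3 219.7] [ 0.4581 -0.0183  0.    ]
side drive 0.19 [308.6 195.5] [ 0.6555 -0.0484  0.    ]
side shaft_tip 0.89 [243.6 205.7] [ 0.4547 -0.0139  0.085 ]
side seat 0.69 [242.5 214.1] [ 0.4465 -0.0165  0.046 ]
side tin_small 0.7 [307.2 194.6] [ 0.6537 -0.0435  0.    ]
side cup 0.66 [201.5 153.2] [0.456  0.2615 0.    ]
side crucible_a 0.52 [363.4 284.7] [ 0.6243 -0.3597  0.    ]
1.1 [0.2124 0.5878 0.2423] [[-0.9405  0.3398 -0.0001]
 [ 0.3398  0.9405 -0.    ]
 [ 0.0001 -0.     -1.    ]] [ 0.7116 -0.1559  0.2852] 0.011 [-34.968  369.0752]
```

View pics/crop1.png

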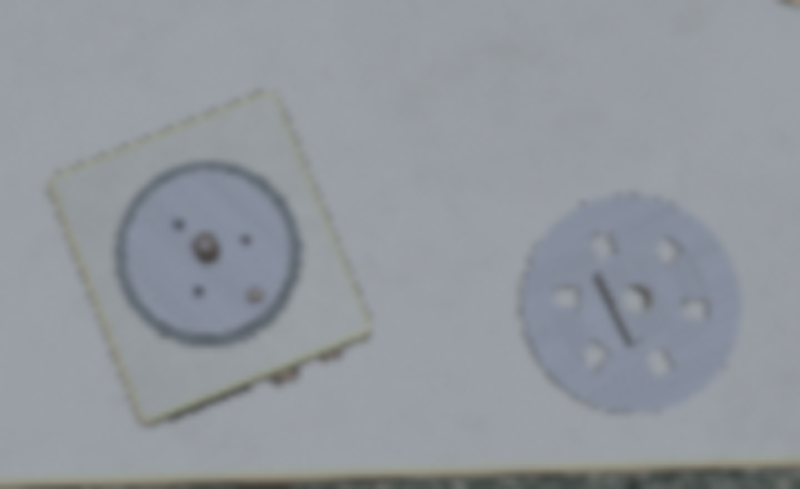

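View pics/side1.png

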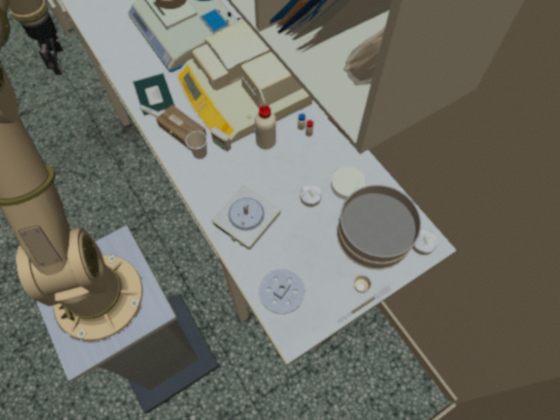

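The crop shows the drive's shaft near (206,247) and its pin near (255,295), lower right of the shaft. The plate's hub side is the dark line (598,275)–(632,345), with slots at (601,245), (668,250), (696,310), (658,362), (594,355) and (566,297). Next I'll refine these with circle fits.

```bash
python3 - <<'E'
from h import *
from scipy.optimize import least_squares
np.set_printoptions(precision=4,suppress=True)
def fit(cam,mask,z,r):
    m=cv2.resize(mask.astype(np.uint8)*255,None,fx=1,fy=1)
    cs,_=cv2.findContours(m,cv2.RETR_EXTERNAL,cv2.CHAIN_APPROX_NONE); c=cv2.convexHull(max(cs,key=cv2.contourArea))[:,0].astype(float)
    P=np.array([at(cam,p,z)[:2] for p in c]); 
    s=least_squares(lambda v:np.hypot(*(P-v[:2]).T)-v[2],[*P.mean(0),r],loss="soft_l1",f_scale=.002)
    return s.x
for cam in("top","side"):
    im=arm.get_image(cam)
    for t in("index_plate",):
        r=arm.cut_out(cam,t)[0]; print(cam,t,r["confidence"],fit(cam,r["mask"],.006,.062))
    # bluish metal segmentation
    b=im[:,:,2].astype(int)-im[:,:,1]
    for z,ctr,rad,name in((.006,(.421,-.251),.062,"plate"),(.046,(.457,-.019),.046,"flange")):
        p=proj(cam,[*ctr,z]).astype(int); w=np.zeros(b.shape,np.uint8); cv2.circle(w,tuple(map(int,p)),36,1,-1)
        thr,_=cv2.threshold(np.clip(b[w>0]*4+60,0,255).astype(np.uint8),0,255,cv2.THRESH_OTSU); m=((b*4+60)>thr)&(w>0)
        n,l,st,_=cv2.connectedComponentsWithStats(m.astype(np.uint8)); k=1+np.argmax(st[1:,4]); 
        print(cam,name,fit(cam,l==k,z,rad))
    if cam=="top":
        o=lambda x,y:(220+(x+.5)/4.444-.5,195+(y+.5)/4.444-.5)
        S=np.array([at(cam,o(*q),.004)[:2] for q in((601,245),(668,250),(696,310),(658,362),(594,355),(566,297))])
        c=S.mean(0); a=np.degrees(np.arctan2(*(S-c).T[::-1])); print("slots",c,np.hypot(*(S-c).T),a,(a+360)%60)
        for nm,q,z in(("pin",(255,295),.057),("tip",(205,243),.085)): print(nm,at(cam,o(*q),z))
E
python3 - <<'E'
import sys; sys.path.insert(0,'.')
from h import *
im=arm.get_image("side")
cv2.imwrite("pics/crop2.png",cv2.resize(im[175:325,195:345,::-1],(600,600),interpolation=cv2.INTER_CUBIC))
E
```

```text
top index_plate 0.73 [ 0.4248 -0.2564  0.061 ]
top plate [ 0.4249 -0.2561  0.0618]
top flange [ 0.456  -0.0186  0.0481]
slots [ 0.4247 -0.2561] [0.0366 0.0374 0.0371 0.0363 0.0363 0.0365] [  24.0065  -37.9163  -97.7564 -157.9713  142.3155   83.0264] [24.0065 22.0837 22.2436 22.0287 22.3155 23.0264]
pin [ 0.4302 -0.0445  0.057 ]
tip [ 0.4562 -0.0189  0.085 ]
side index_plate 0.89 [ 0.4239 -0.2517  0.0615]
side plate [ 0.4261 -0.2531  0.0618]
side flange [ 0.4563 -0.018   0.0495]
```

View pics/crop2.png

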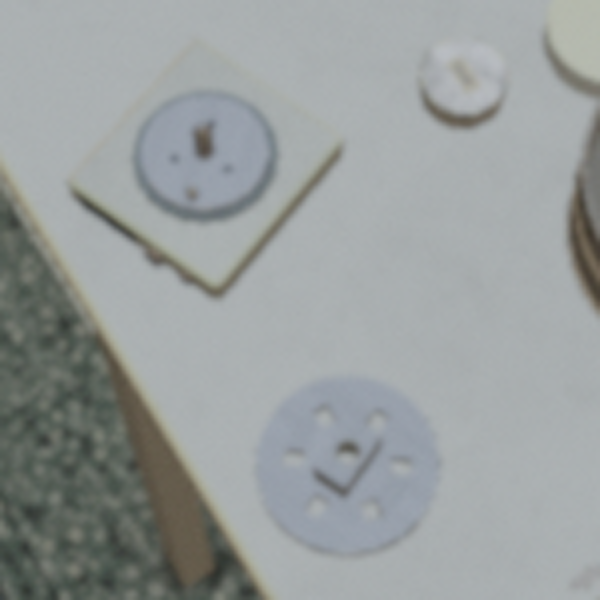

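The plate centre is at about (0.425,−0.255) with its x axis at 22.6°. The shaft is at (0.456,−0.0185). The pin stands at about −135° with a measured radius of 36.7 mm, which agrees with the spec. First I turn the tool so y points to −67.4°, then go round at height.

```bash
python3 -m pendant '[[[0,0,0,0.149,0],[0,0,0,0.149,0],[0,0,0,0.149,0],[0,0,0,0.149,0],[0,0,0,0.149,0],[0,0,0,0.149,0],[0,0,0,0.149,0],[0,0,0,0.149,0],[0,0,0,0.149,0],[0,0,0,0.149,0],[0,0,0,0.149,0],[0,0,0,0.149,0],[0,0,0,0.149,0],[0,0,0,0.149,0],[0,0,0,0.149,0],[0,0,0,0.149,0],[0,0,0,0.016,0]]]' 40
python3 -m pendant '[[[15,47,0,0,0],[15,47,0,0,0],[15,47,0,0,0],[15,47,0,0,0],[15,47,0,0,0],[15,47,0,0,0],[15,47,0,0,0],[15,47,0,0,0],[15,47,0,0,0],[-24,40,0,0,0],[-24,40,0,0,0],[-24,40,0,0,0],[-24,40,0,0,0],[-24,40,0,0,0],[-24,40,0,0,0],[-24,40,0,0,0],[-24,40,0,0,0],[-24,40,0,0,0],[-24,40,0,0,0],[-24,40,0,0,0]]]'
cat >> h.py <<'E'
def rel(x,y,z,yawy):
    "remaining shift in tool axes (mm) and spin (rad) to reach TCP x,y,z with tool-y yaw (deg)"
    s=arm.state(); M=R.from_quat(s["orientation"]).as_matrix(); cur=np.degrees(np.arctan2(M[1,1],M[0,1]))
    d=(cur-yawy+90)%180-90
    print("t",round(s["t"],2),"pos",np.round(s["eef_pos"],4),"yawy",round(cur,2),"tilt",np.round(M[:2,2],3),"rel",np.round(M.T@(np.array([x,y,z])-s["eef_pos"])*1000,1),"spin",round(np.radians(d),4),"F",np.round(s["force"],1),"M",np.round(s["moment"],2),"w",s["gripper_width"],s["grip_force"],"q7",s["joint_positions"][6])
E
python3 -c "
from h import *
rel(.425,-.255,.02,-67.4)"
```

```text
t: 3.05
eef_pos: [0.2123, 0.5879, 0.2423]
orientation: [0.981, 0.195, 0.0, 0.0]
force: [0.0, 0.2, 0.4]
gripper_width: 0.999
grip_force: 0.0
t: 5.05
eef_pos: [0.4249, -0.2601, 0.2429]
orientation: [0.98, 0.199, 0.001, -0.0]
force: [1.4, 0.5, -0.6]
gripper_width: 0.999
grip_force: 0.0
t 5.05 pos [ 0.4249 -0.2601  0.2429] yawy -67.07 tilt [0.002 0.001] rel [  1.6  -4.7 222.9] spin 0.0057 F [ 1.4  0.5 -0.6] M [-0.02 -0.05  0.02] w 0.9993526482641942 0.0 q7 -0.5316656974964538
```

```bash
python3 -m pendant '[[[0.4,-1,40,0.003,0],[0.4,-1,40,0.003,0],[0.4,-1,40,0,0],[0.4,-1,40,0,0],[0,-0.7,30,0,0],[0,0,16,0,0],[0,0,8,0,0],[0,0,4,0,0],[0,0,2,0,0],[0,0,0,0,0],[0,0,0,0,0]]]' 
python3 -c "
from h import *
rel(.425,-.255,.021,-67.4)
im=arm.get_image('top'); cv2.imwrite('pics/g.png',cv2.resize(im[205:325,290:450,::-1],(800,600),interpolation=cv2.INTER_CUBIC))"
```

```text
t: 6.15
eef_pos: [0.4256, -0.2537, 0.0232]
orientation: [0.981, 0.193, 0.001, 0.0]
force: [0.5, 0.4, -0.3]
gripper_width: 1.0
grip_force: 0.0
t 6.15 pos [ 0.4256 -0.2537  0.0232] yawy -67.7 tilt [ 0.002 -0.   ] rel [-1.1  1.   2.2] spin -0.0052 F [ 0.5  0.4 -0.3] M [-0.01 -0.01  0.02] w 0.9997488956858892 0.0 q7 -0.2890515882674481
```

View pics/g.png

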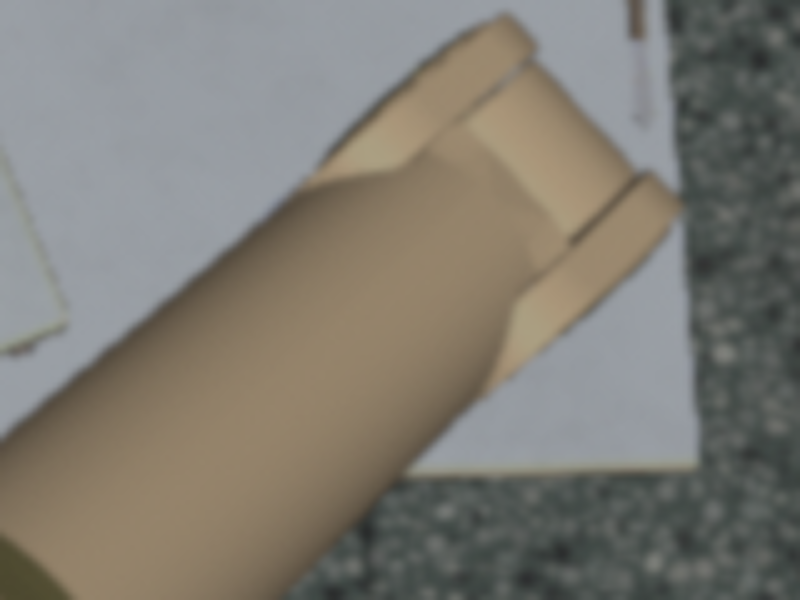

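The picture shows only the forearm covering the plate, with no pixel positions to use. The pose is within about 1 mm, so I close gently.

```bash
python3 -m pendant '[[[-1,1,0,0,0.3],[0,0,0,0,0.5],[0,0,0,0,0.6],[0,0,0,0,0.7],[0,0,0,0,0.8],[0,0,0,0,1],[0,0,0,0,1],[0,0,0,0,1],[0,0,0,0,1],[0,0,0,0,1]]]' 50
python3 -c "
from h import *
rel(.425,-.255,.12,-67.4)"
```

```text
t: 7.2
eef_pos: [0.4245, -0.2547, 0.0225]
orientation: [0.981, 0.193, 0.0, -0.0]
force: [-1.5, 2.5, 5.7]
gripper_width: 0.29
grip_force: 50.8
t 7.2 pos [ 0.4245 -0.2547  0.0225] yawy -67.72 tilt [0. 0.] rel [  0.4   0.4 -97.5] spin -0.0055 F [-1.5  2.5  5.7] M [ 0.35  0.27 -0.01] w 0.28982174152246715 50.810349360108376 q7 -0.28598124971877265
```

```bash
python3 -m pendant '[[[0,0,-3,0,1],[0,0,-10,0,1],[0,0,-27,0,1],[0,0,-35,0,1],[0,0,-30,0,1],[10,-18,0,0,1],[20,-34,0,0,1],[20,-34,0,0,1],[20,-34,0,0,1],[20,-34,0,0,1],[20,-34,0,0,1],[9,-18,0,0,1],[0,0,0,0,1],[0,0,0,0,1],[0,0,0,0,1]]]'
python3 -c "
from h import *
np.set_printoptions(precision=4,suppress=True)
rel(.456,-.0185,.12,-67.4)
im=arm.get_image('side'); cv2.imwrite('pics/s2.png',cv2.resize(im[145:265,170:330,::-1],(800,600),interpolation=cv2.INTER_CUBIC))
for t,z in(('hub_top',.137),('slot',.105),('index_plate',.105)):
  for r in arm.pinpoint('side',t)[:2]: print(t,r['confidence'],r['xy'],at('side',r['xy'],z))"
```

```text
t: 8.7
eef_pos: [0.4562, -0.0203, 0.1274]
orientation: [0.981, 0.192, -0.0, 0.0]
force: [0.7, -0.8, -3.7]
gripper_width: 0.293
grip_force: 50.2
t 8.7 pos [ 0.4562 -0.0203  0.1274] yawy -67.83 tilt [-0. -0.] rel [ 0.5 -1.8  7.4] spin -0.0075 F [ 0.7 -0.8 -3.7] M [-0.04  0.01  0.01] w 0.2929752540143556 50.194266736507416 q7 -1.0453061163097217
hub_top 0.66 [202.7, 154.2] [0.4302 0.1638 0.137 ]
hub_top 0.58 [244.4, 197.1] [ 0.4588 -0.0181  0.137 ]
slot 0.94 [251.4, 197.3] [ 0.4819 -0.0128  0.105 ]
slot 0.7 [248.7, 197.4] [ 0.4755 -0.009   0.105 ]
index_plate 0.86 [244.5, 206.6] [ 0.4511 -0.0274  0.105 ]
```

View pics/s2.png

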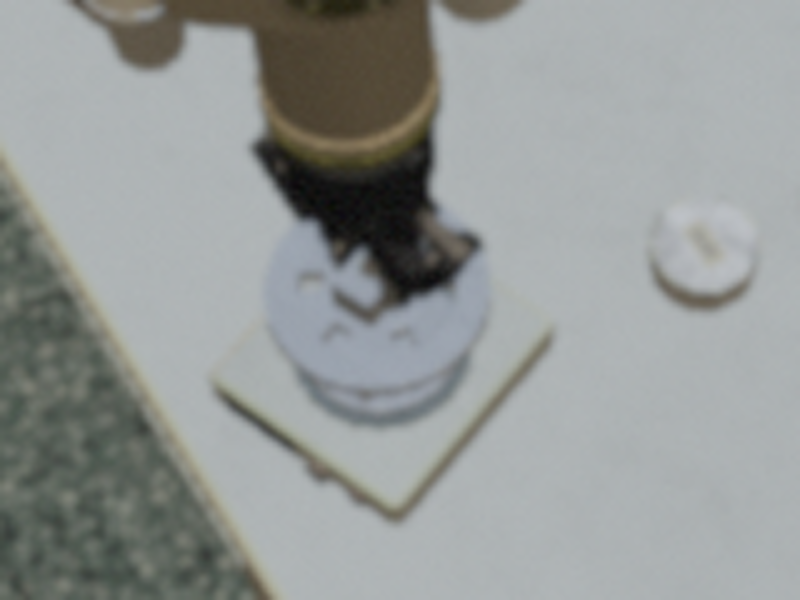

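The plate hangs level above the flange: disc about 265–490 across in the crop, flange about 300–470 below it, roughly concentric. I lower it over the cone while watching the force.

```bash
python3 -m pendant '[[[0.5,-1.8,6,0,1],[0,0,6,0,1],[0,0,6,0,1],[0,0,5,0,1],[0,0,4,0,1],[0,0,2,0,1],[0,0,0,0,1]]]'
python3 -c "
from h import *
rel(.456,-.0185,.0885,-67.4)"
```

```text
t: 9.6
eef_pos: [0.456, -0.0173, 0.098]
orientation: [0.981, 0.193, -0.0, 0.0]
force: [-0.2, 0.9, -4.5]
gripper_width: 0.293
grip_force: 50.2
t 9.6 pos [ 0.456  -0.0173  0.098 ] yawy -67.73 tilt [-0.001 -0.   ] rel [-0.5  1.1  9.5] spin -0.0057 F [-0.2  0.9 -4.5] M [-0.    0.01 -0.03] w 0.2925173213720107 50.192900374531746 q7 -0.9976110496302092
```

```bash
python3 -m pendant '[[[-0.5,1,1,0,1],[0,0,1.5,0,1],[0,0,1.5,0,1],[0,0,1.5,0,1],[0,0,1,0,1],[0,0,0,0,1]]]'
python3 -c "
from h import *
rel(.456,-.0185,.0845,-67.4)"
```

```text
t: 10.2
eef_pos: [0.456, -0.0183, 0.0916]
orientation: [0.981, 0.193, -0.0, 0.0]
force: [-0.0, -0.7, -3.6]
gripper_width: 0.294
grip_force: 50.2
t 10.2 pos [ 0.456  -0.0183  0.0916] yawy -67.72 tilt [-0. -0.] rel [-0.1  0.2  7.1] spin -0.0055 F [-0.  -0.7 -3.6] M [0.03 0.05 0.03] w 0.29369720832374907 50.19275799393654 q7 -0.9831584725504701
```

```bash
python3 -m pendant '[[[0,0,1,0,1],[0,0,1,0,1],[0,0,0.5,0,1],[0,0,0,0,1]]]'; python3 -m pendant '[[[0,0,0.5,0,1],[0,0,1,0,1],[0,0,0,0,1]]]'
python3 -c "
from h import *
rel(.456,-.0185,.0845,-67.4)"
```

```text
t: 10.6
eef_pos: [0.4561, -0.0182, 0.0892]
orientation: [0.981, 0.193, -0.0, -0.0]
force: [-0.3, 0.7, -3.6]
gripper_width: 0.289
grip_force: 50.2
t: 10.9
eef_pos: [0.456, -0.0179, 0.0877]
orientation: [0.981, 0.193, -0.0, -0.0]
force: [-0.7, 2.6, -3.0]
gripper_width: 0.291
grip_force: 50.3
t 10.9 pos [ 0.456  -0.0179  0.0877] yawy -67.7 tilt [-0.  0.] rel [-0.3  0.6  3.2] spin -0.0052 F [-0.7  2.6 -3. ] M [ 0.58  0.07 -0.03] w 0.2905884231058781 50.342323780059814 q7 -0.9757573740117136
```

```bash
python3 -m pendant '[[[0.2,-0.5,0.5,0,1],[0,0,1,0,1],[0,0,0,0,1]]]'; python3 -m pendant '[[[0,0,1,0,1],[0,0,1,0,1],[0,0,0,0,1]]]'
python3 -c "
from h import *
rel(.456,-.0185,.083,-67.4)"
```

```text
t: 11.2
eef_pos: [0.456, -0.0178, 0.0861]
orientation: [0.981, 0.193, -0.0, 0.0]
force: [-0.3, 2.1, -4.4]
gripper_width: 0.288
grip_force: 50.2
t: 11.5
eef_pos: [0.456, -0.0177, 0.0841]
orientation: [0.981, 0.193, -0.0, -0.0]
force: [-1.1, 1.5, -3.8]
gripper_width: 0.289
grip_force: 50.2
t 11.5 pos [ 0.456  -0.0177  0.0841] yawy -67.72 tilt [-0. -0.] rel [-0.3  0.7  1.1] spin -0.0057 F [-1.1  1.5 -3.8] M [ 0.47  0.13 -0.01] w 0.2890917077675739 50.23930013179779 q7 -0.9706700406852519
```

The bore is on the shaft and the underside is about 4.6 mm above the pin. I turn most of the way here, then lower to a light touch.

```bash
python3 -m pendant '[[[0,0,0,-0.04,1],[0,0,0,-0.06,1],[0,0,0,-0.06,1],[0,0,0,-0.06,1],[0,0,0,-0.06,1],[0,0,0,-0.02,1],[0,0,0,0,1]]]'; python3 -m pendant '[[[0,0,1,0,1],[0,0,1,0,1],[0,0,1,0,1],[0,0,0.5,0,1],[0,0,0,0,1]]]'
python3 -c "
from h import *
rel(.456,-.0178,.083,-45)"
```

```text
t: 12.2
eef_pos: [0.4561, -0.0175, 0.0842]
orientation: [0.941, 0.337, -0.0, -0.0]
force: [-0.9, 2.6, -3.8]
gripper_width: 0.293
grip_force: 50.1
t: 12.7
eef_pos: [0.456, -0.0176, 0.0807]
orientation: [0.941, 0.338, -0.0, -0.0]
force: [-2.0, 4.6, -2.1]
gripper_width: 0.296
grip_force: 50.4
t 12.7 pos [ 0.456  -0.0176  0.0807] yawy -50.53 tilt [-0.  0.] rel [-0.1  0.2 -2.3] spin -0.0965 F [-2.   4.6 -2.1] M [ 0.9   0.43 -0.  ] w 0.2955006517976496 50.40927439928055 q7 -0.6891111114494396
```

```bash
python3 -m pendant '[[[0.2,-0.6,0.3,0,1],[0,0,0.5,0,1],[0,0,0.5,0,1],[0,0,0.5,0,1],[0,0,0,0,1]]]'
python3 -c "
from h import *
rel(.456,-.0178,.083,-45)"
```

```text
t: 13.2
eef_pos: [0.456, -0.0175, 0.0789]
orientation: [0.941, 0.338, -0.0, 0.0]
force: [-0.1, 0.7, -4.2]
gripper_width: 0.293
grip_force: 50.3
t 13.2 pos [ 0.456  -0.0175  0.0789] yawy -50.55 tilt [ 0. -0.] rel [-0.2  0.3 -4.1] spin -0.0968 F [-0.1  0.7 -4.2] M [ 0.15  0.12 -0.01] w 0.2930079698179092 50.29438644647598 q7 -0.6876494145728226
```

```bash
python3 -m pendant '[[[0,0,0.5,0,1],[0,0,0.5,0,1],[0,0,0,0,1]]]';python3 -m pendant '[[[0,0,0.5,0,1],[0,0,0.3,0,1],[0,0,0,0,1]]]'
python3 -c "
from h import *
rel(.456,-.0178,.083,-45)"
```

```text
t: 13.5
eef_pos: [0.456, -0.0174, 0.0779]
orientation: [0.941, 0.338, -0.0, 0.0]
force: [0.0, -0.6, -4.0]
gripper_width: 0.292
grip_force: 50.2
t: 13.8
eef_pos: [0.4561, -0.0173, 0.0773]
orientation: [0.941, 0.338, 0.0, 0.0]
force: [-0.4, 0.5, -2.1]
gripper_width: 0.294
grip_force: 50.3
t 13.8 pos [ 0.4561 -0.0173  0.0773] yawy -50.53 tilt [ 0. -0.] rel [-0.4  0.3 -5.7] spin -0.0966 F [-0.4  0.5 -2.1] M [-0.17  0.01 -0.01] w 0.2942662463722793 50.322541147470474 q7 -0.6844748024149622
```

A light touch, probably the slot edge on the pin's taper. I turn on in small steps.

```bash
python3 -m pendant '[[[0,0,0,-0.025,1],[0,0,0,-0.025,1],[0,0,0,-0.025,1],[0,0,0,-0.02,1],[0,0,0,0,1]]]';python3 -m pendant '[[[0,0,0.5,0,1],[0,0,0.5,0,1],[0,0,0.5,0,1],[0,0,0,0,1]]]'
python3 -c "
from h import *
rel(.456,-.0178,.083,-45)"
```

```text
t: 14.3
eef_pos: [0.4558, -0.0172, 0.0772]
orientation: [0.924, 0.382, -0.0, -0.0]
force: [-0.7, 0.5, -4.5]
gripper_width: 0.289
grip_force: 50.1
t: 14.7
eef_pos: [0.4558, -0.0172, 0.0756]
orientation: [0.924, 0.382, -0.0, 0.0]
force: [-0.5, -0.6, -3.4]
gripper_width: 0.293
grip_force: 50.1
t 14.7 pos [ 0.4558 -0.0172  0.0756] yawy -45.09 tilt [-0. -0.] rel [-0.3  0.6 -7.4] spin -0.0017 F [-0.5 -0.6 -3.4] M [ 0.01 -0.03  0.01] w 0.29310953895922315 50.13963080942631 q7 -0.5943417664629583
```

Free of contact with the underside at 53 mm, below the pin tip (57 mm), so the slot is on the pin. I keep lowering.

```bash
python3 -m pendant '[[[0,0,1,0,1],[0,0,1,0,1],[0,0,1,0,1],[0,0,0,0,1]]]';python3 -m pendant '[[[0,0,0.7,0,1],[0,0,0.7,0,1],[0,0,0.7,0,1],[0,0,0,0,1]]]'
python3 -c "
from h import *
rel(.456,-.0178,.0685,-45)"
```

```text
t: 15.1
eef_pos: [0.4558, -0.0172, 0.0725]
orientation: [0.924, 0.382, -0.0, 0.0]
force: [-0.1, -0.6, -4.6]
gripper_width: 0.294
grip_force: 50.1
t: 15.5
eef_pos: [0.4558, -0.0172, 0.0705]
orientation: [0.924, 0.382, -0.0, -0.0]
force: [0.1, -0.5, -5.2]
gripper_width: 0.292
grip_force: 50.1
t 15.5 pos [ 0.4558 -0.0172  0.0705] yawy -45.09 tilt [-0. -0.] rel [-0.3  0.6  2. ] spin -0.0016 F [ 0.1 -0.5 -5.2] M [-0.06  0.02 -0.03] w 0.2920447863739176 50.13994887471199 q7 -0.5854143417791854
```

```bash
python3 -m pendant '[[[0,0,0.5,0,1],[0,0,0.5,0,1],[0,0,0.5,0,1],[0,0,0,0,1]]]';python3 -m pendant '[[[0,0,0.3,0,1],[0,0,0.3,0,1],[0,0,0,0,1]]]'
python3 -c "
from h import *
rel(.456,-.0178,.0685,-45)"
```

```text
t: 15.9
eef_pos: [0.4559, -0.0172, 0.069]
orientation: [0.924, 0.382, -0.0, 0.0]
force: [0.2, 0.8, -4.3]
gripper_width: 0.29
grip_force: 50.1
t: 16.2
eef_pos: [0.4559, -0.0172, 0.0685]
orientation: [0.924, 0.382, -0.0, 0.0]
force: [-0.6, 0.2, -5.0]
gripper_width: 0.291
grip_force: 50.2
t 16.2 pos [ 0.4559 -0.0172  0.0685] yawy -45.09 tilt [-0. -0.] rel [-0.4  0.5  0. ] spin -0.0015 F [-0.6  0.2 -5. ] M [-0.01 -0.   -0.  ] w 0.2905097199208172 50.18551625311375 q7 -0.5817295599262802
```

Not down on the flange yet. I continue until the flange pushes back.

```bash
python3 -m pendant '[[[0,0,0.3,0,1],[0,0,0.3,0,1],[0,0,0,0,1]]]';python3 -m pendant '[[[0,0,0.3,0,1],[0,0,0,0,1]]]'
python3 -c "
from h import *
rel(.456,-.0178,.0685,-45)"
```

```text
t: 16.5
eef_pos: [0.4559, -0.0172, 0.0684]
orientation: [0.924, 0.382, 0.0, -0.0]
force: [-3.8, 0.4, 7.7]
gripper_width: 0.293
grip_force: 51.7
t: 16.7
eef_pos: [0.456, -0.0172, 0.0684]
orientation: [0.924, 0.382, 0.0, -0.0]
force: [-6.9, 0.2, 13.7]
gripper_width: 0.29
grip_force: 52.3
t 16.7 pos [ 0.456  -0.0172  0.0684] yawy -45.1 tilt [-0.     0.001] rel [-0.4  0.4 -0.1] spin -0.0018 F [-6.9  0.2 13.7] M [0.05 1.44 0.  ] w 0.28986536081133696 52.306329533457756 q7 -0.5801599813666193
```

Seated: the plate stopped at 68.4 mm TCP (underside 46 mm) with the push rising to about 18 N net. I relax, release and lift straight up.

```bash
python3 -m pendant '[[[0,0,-0.4,0,1],[0,0,-0.3,0,1],[0,0,0,0,0.65],[0,0,0,0,0.5],[0,0,0,0,0.4],[0,0,0,0,0.4],[0,0,0,0,0.4],[0,0,-5,0,0.4],[0,0,-15,0,0.4],[0,0,-30,0,0.4],[0,0,-40,0,0.4],[0,0,-40,0,0.4],[0,0,-40,0,0.2],[0,0,-20,0,0]]]'
python3 -m pendant '[[[10,-25,0,0,0],[20,-45,0,0,0],[20,-45,0,0,0],[20,-45,0,0,0],[20,-45,0,0,0],[20,-45,0,0,0],[0,0,0,0,0],[0,0,0,0,0]]]'
python3 -c "
from h import *
np.set_printoptions(precision=4,suppress=True)
rel(.456,-.0178,.0685,-45)
im=arm.get_image('side'); cv2.imwrite('pics/e.png',im[:,:,::-1])
im=arm.get_image('top'); cv2.imwrite('pics/et.png',np.hstack([cv2.resize(im[215:290,225:310,::-1],(400,353),interpolation=cv2.INTER_CUBIC),cv2.resize(cv2.imread('pics/e.png')[170:245,200:285],(400,353),interpolation=cv2.INTER_CUBIC)]))
for c in('top','side'):
 for t,z in(('index_plate',.046),('hub_top',.078),('tin_small',0),('cup',0),('crucible_a',0)):
  for r in arm.pinpoint(c,t)[:1]: print(c,t,r['confidence'],r['xy'],at(c,r['xy'],z))"
```

```text
t: 18.1
eef_pos: [0.457, -0.0176, 0.262]
orientation: [0.924, 0.382, 0.002, 0.0]
force: [0.1, -0.1, -0.7]
gripper_width: 0.913
grip_force: 0.0
t: 18.9
eef_pos: [0.3569, 0.2381, 0.2583]
orientation: [0.924, 0.383, -0.0, 0.0]
force: [1.2, -1.3, 0.0]
gripper_width: 0.998
grip_force: 0.0
t 18.9 pos [0.3569 0.2381 0.2583] yawy -44.94 tilt [ 0.    -0.001] rel [-111.1  250.8  190.1] spin 0.001 F [ 1.2 -1.3  0. ] M [-0.07 -0.06  0.  ] w 0.998038593264313 0.0 q7 -1.4841990961787361
top index_plate 0.73 [266.7, 251.4] [ 0.4555 -0.0197  0.046 ]
top hub_top 0.67 [265.9, 250.7] [ 0.4536 -0.0189  0.078 ]
top tin_small 0.76 [281.7, 179.4] [ 0.6479 -0.0614  0.    ]
top cup 0.59 [156.1, 257.5] [0.4533 0.2636 0.    ]
top crucible_a 0.67 [400.4, 190.2] [ 0.6096 -0.3675  0.    ]
side index_plate 0.83 [245.4, 215.3] [ 0.4515 -0.0242  0.046 ]
side hub_top 0.91 [247.0, 209.1] [ 0.4587 -0.0248  0.078 ]
side tin_small 0.57 [308.3, 198.4] [ 0.6491 -0.0561 -0.    ]
side cup 0.8 [201.5, 152.2] [0.4578 0.2649 0.    ]
```

View pics/et.png

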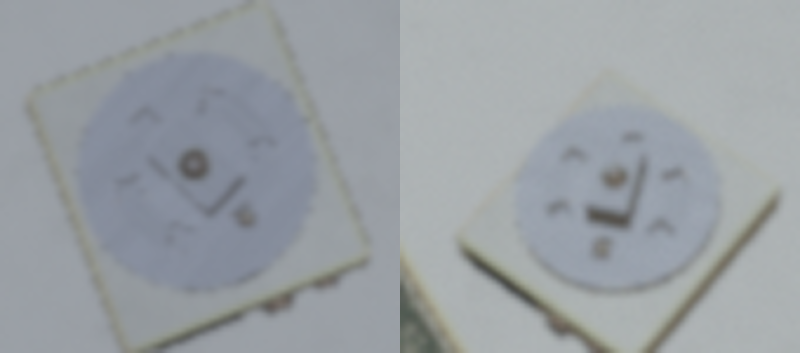

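The plate lies flat on the flange. The pin shows in a slot at (245,215) in the left (top) view and (600,248) in the right (side) view, and the shaft comes through the hub at (193,163). The bystanders have not moved.

```bash
python3 -c "
from rig import arm
print(arm.job_done())"
```

```text
the job is handed in; nothing more can be done
None
```

The index plate is on the drive, flat and fully home on the flange with the pin in a slot; contact stayed light (about 18 N on seating), the other things are where they stood, and the job is handed in at about 19 s.

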